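# Lock the hatch lid with the slot key

## Task

The lid of the new hatch lies shut on its seal but is not locked. Take the wing-handled slot key out of its wooden block, fit its blade into the slot of the brass latch and, pressing the lid gently down on its seal with the key, turn the latch clockwise until it stops so that it holds the lid down; then stand the key back in its hole in the block. Press no harder than it needs, so as not to crush the seal or force the latch, and leave everything else on the bench where it is.

Things in the scene. Friction and masses are not known exactly. Their poses are not given: they have to be found in the camera images.
- hatch: the hatch, fixed: a 300 x 270 mm piece of deck plywood with a wooden coaming and a 244 x 232 x 16 mm plank lid, its top 84 mm above the bench. Origin: centre of the underside, on the bench, z up; x points from the lid's latch edge to its hinged edge. The brass latch: a 30 mm slotted disc inside a 48 mm ring whose rim stands 1.5 mm above the disc. Over 50 N between key and hatch damages it
- latch_place (a point): where the latch belongs (a fixed point of the coaming): middle of the slotted disc at the height of its top face with the lid loose, 93 mm above the bench, 71 mm from the hatch's centre to the latch edge; axes as the hatch. The hinges have side play: the lid with its latch stands up to 5 mm off this point either way along the hatch's y, and stays put under side loads below 9 N
- latch (a joint): turn of the latch's slotted disc, rad. At 0 the slot runs along the hatch's x axis; it grows clockwise seen from above and stops at 1.571 (locked, slot along y). Slot right across the disc, 4.5 mm wide, 8 mm deep. Turns with 0.09 N m. A cam tongue under the lid must pass below a keeper: from about 0.7 on it is blocked unless the lid is pressed down; then it holds the lid by itself
- lid (a joint): angle of the lid about its hinges, 183 mm behind the latch, rad: about -0.01 lying loose on its springy seal, -0.03 locked down, positive when lifted. To let the tongue pass, the latch must be pressed some 4 mm below its loose height, which takes 7 to 10 N there (2.2 N per mm); from 7 mm (about 16 N) on the seal is crushed and spoilt
- key_handle (a point): slot key, 83 mm tall, 90 g, standing blade down in its block. The point is the centre of its flat wooden wing handle, 36 (x) x 13 (y) x 44 (z) mm, z up. Below it a 28 mm collar 5 mm thick, a 10 mm shank and the blade: 16 mm wide along x, 3 mm thick along y, 13 mm long. Blade tip 61 mm below the point; collar underside, which rests on the block, 27 mm below
- block_hole (a point): centre of the mouth of the key's round hole, 20 mm across and 41 mm deep, in the top face (45 mm above the bench) of a fixed wooden block 170 (x) x 64 x 45 mm. The hole is 50 mm from the block's centre towards its -x end; short steel punches stand up to 22 mm high in the other half, 80 mm or more away
- tin: bystander: aluminium tin, 84 mm across, 105 mm tall; origin at its underside
- plane: bystander: hand plane 150 x 52 mm, 62 mm tall; origin under its centre
- mallet: bystander: hammer-shaped wooden mallet 260 mm long, lying; origin on it
- tape: bystander: tape measure 70 x 34 x 64 mm; origin under its centre
- sander: bystander: cork sanding block 110 x 60 x 32 mm; origin under its centre
- jar: bystander: glass jar 64 mm across, 85 mm tall; origin at its underside
- offcut: bystander: wooden offcut 160 x 50 x 22 mm; origin under its centre
Not all that is in view belongs to the job. What is shaped like the part that bears key_handle but orange or turquoise is not meant.

How it is judged:
By the outcome, as a careful person would: the job done as asked, in the order asked, and still so for the second after the job is handed in, with the robot touching nothing.
It also fails if it takes over 70 s, if anything falls off the work surface, if the arm or the gripper's body presses on something with over 40 N, if the wrist force passes 120 N, or if a joint passes its speed limit or range.

## Robot

A 6-joint arm with a two-finger parallel gripper is mounted at the origin on the work surface. World frame = base frame: x ahead of the robot, y to its left, z up, the work surface at z = 0. Lengths are in m, angles in degrees, forces in N, time in s.
With the tool pointing down it reaches from about 0.35 to 0.875 m from the base axis. Payload 4.2 kg.
Tool frame: the origin (TCP) lies at the very end of the fingers, on their centre line; the grasp point (between the pads) lies 19 mm behind it (r.grip_point_offset is the distance from the TCP to the grasp point, in m); z points along the fingers, y is the line along which they close (so a half turn about z gives the same grasp; the last joint's range is limited). The gripper opens to 87 mm and grips with 3 to 60 N. Pads are 19 mm wide; open, the fingers measure 117 mm over their backs; the gripper's body (75 mm by 190 mm) begins 51 mm behind the grasp point.
Start: joints at [90.447, 22.042, 0.453, 0, -68.411, -14.817], TCP at [0.155, 0.605, 0.223] pointing down, gripper open.
Joint ranges: [-179.83, 179.83], [-69.29, 118.12], [-61.27, 80.66], [-181.25, 117.63], [-171.15, -9.14], [-177.46, 177.46]. Speed limits (degrees/s): [159.86, 159.86, 180, 180, 180, 180].

## Interface

Orientations are given as a 3x3 rotation matrix whose columns are the frame's x, y, z axes.
In Python, from station import r, cams gives the robot as it stands. The module is installed in compiled form; this text tells all that it offers.
- The arm moves only by the shell command python3 -m handwheel 'ROWS'. ROWS is JSON, a list that holds one entry, the list of rows, each a list of 7 numbers: the turn, a rotation vector about the tool's x, y, z in units of 6 degrees (1.0 is 6 degrees), then the shift along the tool's x, y, z in m, then the finger opening in m, from 0 to 0.087. In form: [[[ax, ay, az, x, y, z, jaw], ...]]. A call has 1 to 12 rows; each row shifts and turns the commanded pose from where the row before left it, along the tool's axes as they then stand; what a row does not reach is not made up. A row lasts 1/10 s, in which the tool goes at most 50 mm and 8.59 degrees, less where a joint would pass 70% of its speed; a pose out of reach is approached as far as the arm can. A call with a gripper value outside its range is refused whole. The fingers move at their own pace and stop on an object; the grip force is fixed at half the most. Time passes only in rows, so rows that do not move let the fingers close. It gives the time, the measured TCP pose, the force, the opening and the grip force at its end, in the units of the state.
- r.sense(): the state, without advancing time (a new reading comes with each control period).
- cams.capture(name): name is "scene" or "top" or "wrist"; returns the picture (400x640x3 uint8, red, green, blue); there is no depth.
- cams.get_calibration(name): a dict with "camera_matrix" (3x3 intrinsics, pixels), "k1" (the pictures are not rectified: a ray, as slopes to the right and down, at radius r is drawn at 1 + k1 r^2 times it, then the intrinsics apply), "rvec" (rotation vector, rad) and "tvec" (3), from world to camera coordinates, as OpenCV has them; the wrist camera has in their place "T_tool_cam" (4x4, takes a point from camera to tool coordinates, whose origin is the TCP and whose axes are the flange's). Camera axes: x right, y down, z forward; pixel columns grow to the right and rows downward; lengths in m; the calibration is good to about 2 mm. A picture is of the moment at which its call begins: read the wrist's pose just before it. get_calibration takes no time and is no camera call.
- r.finish_job(): hands the job in; it is judged then, once.
The state is a dict: "time_s": time; "joints": joint angles; "joint_velocities": joint speeds; "effort": joint torques, N m; "tcp_pos": TCP position; "ee_rot": TCP orientation; "wrist_force": force on the tool from outside, world axes, zero at the start; "moment": the same for the moment, N m; "gripper_width": opening from 0.0 (shut) to 1.0 (fully open); "gripper_force": force on a finger pad.
Only numpy, scipy, OpenCV 4.12 (cv2) and the standard library are available. Lean on these libraries where they do the work, as an engineer would, in place of code of your own. Each camera call takes 0.05 s, during which the arm holds its last target. There are 200 camera calls.

## Working session

There is one attempt and no reset: what is moved stays moved. The work goes in short steps, Python scripts to look and compute and a shell command to move; the robot and the scene stay as the last step left them, time stands still between calls to the robot, and variables do not carry over. Pictures are saved under pics/ and viewed, at most 10 in all, crops included, and the job is handed in when it is done.

```bash
mkdir -p pics
cat > h.py <<'E'
import numpy as np, cv2
from station import r, cams
def save(name,img,f): cv2.imwrite(f'pics/{f}.png',cv2.cvtColor(img,cv2.COLOR_RGB2BGR))
def ray(name,u,v,st=None):
    c=cams.get_calibration(name);K=np.array(c['camera_matrix']);k=c['k1']
    d=np.array([(u-K[0,2])/K[0,0],(v-K[1,2])/K[1,1]]);s=d.copy()
    for _ in range(20): s=d/(1+k*(s@s))
    q=np.array([s[0],s[1],1.])
    if 'T_tool_cam' in c:
        T=np.array(c['T_tool_cam']);R=np.array(st['ee_rot']);p=np.array(st['tcp_pos'])
        return R@T[:3,3]+p, R@T[:3,:3]@q
    R=cv2.Rodrigues(np.array(c['rvec'],float))[0];t=np.array(c['tvec'],float).ravel()
    return -R.T@t, R.T@q
def onz(o,d,z): return o+d*(z-o[2])/d[2]
def meet(a,b):
    (o1,d1),(o2,d2)=a,b
    A=np.stack([d1,-d2],1);s=np.linalg.lstsq(A,o2-o1,rcond=None)[0]
    p,q=o1+s[0]*d1,o2+s[1]*d2
    return (p+q)/2,np.linalg.norm(p-q)
def proj(name,P,st=None):
    c=cams.get_calibration(name);K=np.array(c['camera_matrix']);P=np.array(P,float)
    if 'T_tool_cam' in c:
        T=np.array(c['T_tool_cam']);q=np.array(st['ee_rot']).T@(P-np.array(st['tcp_pos']));q=T[:3,:3].T@(q-T[:3,3])
    else: q=cv2.Rodrigues(np.array(c['rvec'],float))[0]@P+np.array(c['tvec'],float).ravel()
    s=q[:2]/q[2];s=s*(1+c['k1']*(s@s));return K[0,0]*s[0]+K[0,2],K[1,1]*s[1]+K[1,2]
E
python3 - <<'E'
from h import *
for n in('scene','top','wrist'):
    save(n,cams.capture(n),n+'0'); c=cams.get_calibration(n)
    print(n,c['camera_matrix'],c['k1'],c.get('T_tool_cam'))
    if n!='wrist': print(ray(n,320,200))
print(r.sense())
E
```

```text
scene [[400.78592917   0.         324.7948736 ]
 [  0.         400.78592917 195.73849724]
 [  0.           0.           1.        ]] -0.05921589230663559 None
(array([ 0.95855477, -0.65673737,  0.73384563]), array([-0.41499094,  0.61348619, -0.67206652]))
top [[466.38004862   0.         312.87951478]
 [  0.         466.38004862 196.1340145 ]
 [  0.           0.           1.        ]] -0.10668504302494386 None
(array([ 0.3153922 , -0.04137766,  1.19592974]), array([ 0.19732842, -0.02252337, -0.98023264]))
wrist [[296.95858608   0.         320.64294304]
 [  0.         296.95858608 197.54455425]
 [  0.           0.           1.        ]] -0.04636729501739589 [[-1.20572908e-04 -9.58266190e-01 -2.85877413e-01  7.88409680e-02]
 [ 9.99999973e-01 -1.71944371e-04  1.54596237e-04 -7.11748105e-04]
 [-1.97299359e-04 -2.85877386e-01  9.58266185e-01 -1.61620969e-01]
 [ 0.00000000e+00  0.00000000e+00  0.00000000e+00  1.00000000e+00]]
{'time_s': 0.15, 'joints': array([ 9.04466026e+01,  2.20792686e+01,  3.99250885e-01, -1.89668982e-02,
       -6.84108877e+01, -1.48160812e+01]), 'joint_velocities': array([-0.04640735, -0.17685805,  0.28708533,  0.140821  ,  0.05866345,
       -0.04538938]), 'effort': array([-7.04567938e-04, -3.91049302e+01,  1.87587368e+01,  4.22233969e+00,
        1.23341469e-02, -1.36363169e-04]), 'tcp_pos': array([0.15499445, 0.60502291, 0.22173964]), 'ee_rot': array([[ 9.68685220e-01, -2.48291878e-01, -2.95435426e-04],
       [-2.48292030e-01, -9.68683923e-01, -1.58893060e-03],
       [ 1.08335015e-04,  1.61252785e-03, -9.99998694e-01]]), 'wrist_force': array([-0.46592001,  0.12143562,  0.81861281]), 'moment': array([ 0.01036039, -0.03469088,  0.02055624]), 'gripper_force': 0.0, 'gripper_width': 0.9990054760902484}
```

View pics/top0.png

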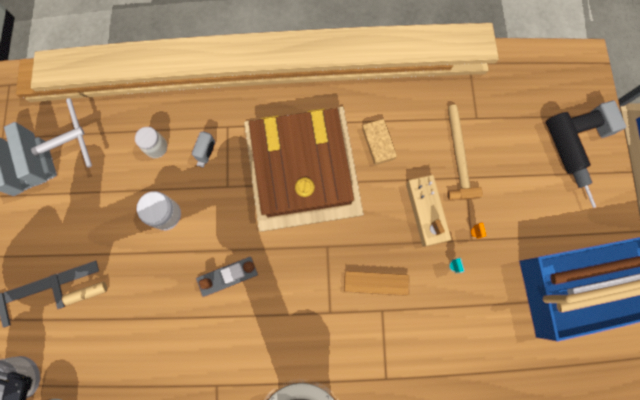

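View pics/scene0.png

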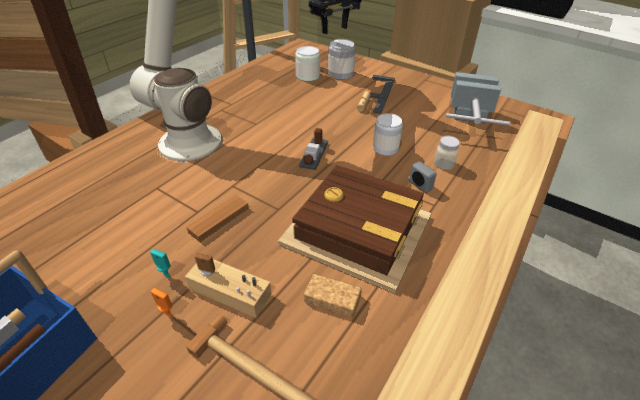

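The top view shows the hatch at (303,165), with its latch at (305,187) on the robot side. Hinges are at (271,133) and (319,127), and the block is at (429,210). There are three candidates for the key:
- **Brown:** at (434,228) top, (205,263) scene.
- **Orange:** at (478,230) top.
- **Turquoise:** at (457,265) top.

The brown wooden one standing in the block fits the description. I'll confirm it with an enlarged crop.

Run:
```python
from h import *
a=cv2.imread('pics/top0.png')[165:265,390:490];b=cv2.imread('pics/scene0.png')[235:315,160:280]
cv2.imwrite('pics/crop1.png',np.hstack([cv2.resize(a,(390,400),interpolation=2),cv2.resize(b,(410,273),interpolation=2)[:273].copy() if 0 else cv2.copyMakeBorder(cv2.resize(b,(410,273),interpolation=2),0,127,0,0,0)]))
print('key',meet(ray('top',434,228),ray('scene',205,263)))
print('latch',meet(ray('top',305,187),ray('scene',334,195)))
print('blk',onz(*ray('top',416,179),.045),onz(*ray('top',436,240),.045))
for u,v in[(258,213),(352,205),(343,108),(249,118)]:print('lid',onz(*ray('top',u,v),.084))
for u,v in [(157,210),(150,142),(203,150),(227,276),(463,193),(378,140),(378,283)]: print(onz(*ray('top',u,v),.04).round(3))
```

```text
key (array([ 0.46019346, -0.34711176,  0.0632431 ]), np.float64(0.004576849181516358))
latch (array([ 0.57425505, -0.03064014,  0.08462608]), np.float64(0.0032083812841502916))
blk [ 0.59179601 -0.3153915   0.045     ] [ 0.43364799 -0.35253749  0.045     ]
lid [0.51319492 0.084494   0.084     ]
lid [ 0.52370569 -0.14405149  0.084     ]
lid [ 0.77581544 -0.13596827  0.084     ]
lid [0.75868814 0.10389419 0.084     ]
[0.539 0.348 0.04 ]
[0.722 0.373 0.04 ]
[0.693 0.231 0.04 ]
[0.367 0.169 0.04 ]
[ 0.551 -0.435  0.04 ]
[ 0.701 -0.226  0.04 ]
[ 0.335 -0.201  0.04 ]
```

View pics/crop1.png

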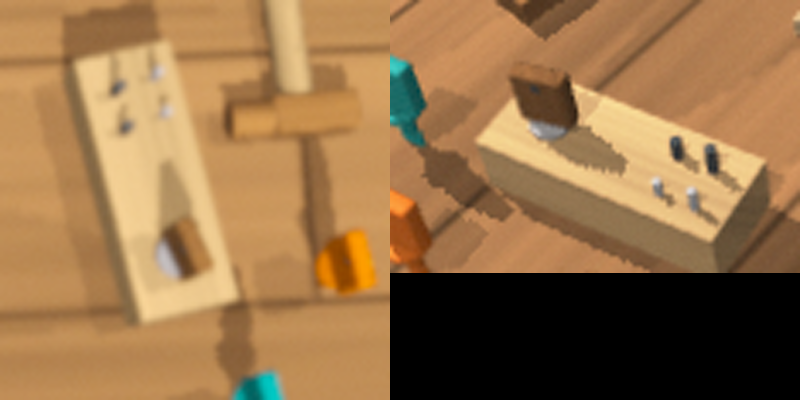

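The crop confirms it: the brown wing-handled key stands in the block's hole with its width roughly along the block's length. I'll turn to the block's yaw and fly over the latch first to look from close by.

```bash
python3 -m handwheel '[[[0,0,-1.15,0,0,0,0.087],[0,0,-1.15,0,0,0,0.087],[0,0,-1.15,0,0,0,0.087],[0,0,-1.15,0,0,0,0.087],[0,0,0,0.0164,0.0446,0,0.087],[0,0,0,0.0164,0.0446,0,0.087],[0,0,0,0.0164,0.0446,0,0.087],[0,0,0,0.0164,0.0446,0,0.087],[0,0,0,0.0164,0.0446,0,0.087],[0,0,0,0.0164,0.0446,0,0.087],[0,0,0,0.0164,0.0446,0,0.087],[0,0,0,0.0164,0.0446,0,0.087]]]'
python3 -m handwheel '[[[0,0,0,0.0164,0.0446,0,0.087],[0,0,0,0.0164,0.0446,0,0.087],[0,0,0,0.0164,0.0446,0,0.087],[0,0,0,0.0164,0.0446,0,0.087],[0,0,0,0.0164,0.0446,0,0.087],[0,0,0,0.0164,0.0446,0,0.087],[0,0,0,0.0164,0.0446,0,0.087],[0,0,0,0.0164,0.0446,0,0.087],[0,0,0,0,0,0,0.087],[0,0,0,0,0,0,0.087]]]'
python3 - <<'E'
from h import *
import pickle
s=r.sense();im=cams.capture('wrist');save('w',im,'wl1');pickle.dump((s,im),open('wl1.pkl','wb'));print(s['tcp_pos'],s['ee_rot'],s['joints'],s['wrist_force'])
print(proj('wrist',[.574,-.03,.09],s))
E
```

```text
time_s: 1.35
tcp_pos: [0.365, 0.2863, 0.2226]
ee_rot: [[0.973, 0.229, 0.0], [0.229, -0.973, 0.0], [0.0, -0.0, -1.0]]
wrist_force: [1.6, -0.7, -0.5]
gripper_width: 1.0
gripper_force: 0.0
time_s: 2.35
tcp_pos: [0.5737, -0.0302, 0.2216]
ee_rot: [[0.974, 0.226, -0.002], [0.226, -0.974, -0.0], [-0.002, -0.0, -1.0]]
wrist_force: [-0.5, -0.1, -0.1]
gripper_width: 0.997
gripper_force: 0.0
[ 0.57366038 -0.03024569  0.22156628] [[ 9.74046319e-01  2.26340971e-01 -1.87948131e-03]
 [ 2.26341370e-01 -9.74048040e-01 -2.86493534e-07]
 [-1.83076993e-03 -4.25125316e-04 -9.99998234e-01]] [ 1.31197134e+01  1.72272561e+01 -6.84709502e+00 -2.67327262e-02
 -6.60305305e+01  8.99729372e+01] [-0.52440207 -0.09508175 -0.06805681]
(np.float64(321.006352149573), np.float64(189.1255172537494))
```

View pics/wl1.png

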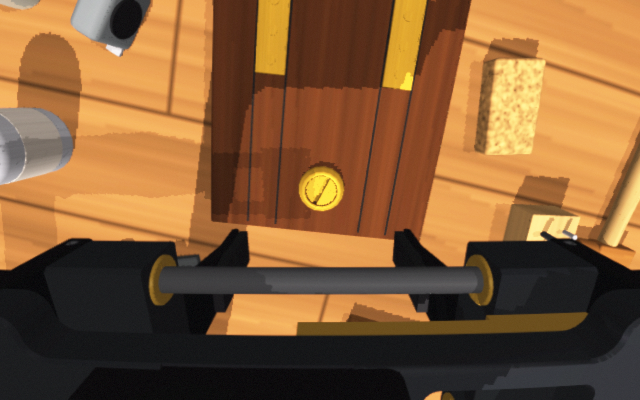

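The wrist view shows the brass latch at (322,189). Its slot leans right of image-up, from (315,203) to (329,176), so the latch already stands partly turned. Two hinge plates are above it and the tin is at left. Next I'll measure this and go on to the key.

```bash
cat > lat.py <<'E'
from h import *
import pickle
s,im=pickle.load(open('wl1.pkl','rb'))
x0,y0=290,160;c=im[y0:222,x0:356];big=cv2.resize(c,None,fx=8,fy=8,interpolation=2)
h=cv2.cvtColor(c,cv2.COLOR_RGB2HSV)
m=((h[...,0]>20)&(h[...,0]<36)&(h[...,1]>130)&(h[...,2]>120)).astype('uint8')
cs,_=cv2.findContours(m,0,1);k=max(cs,key=cv2.contourArea);e=cv2.fitEllipse(cv2.convexHull(k));print('ring',e)
cx,cy=e[0];g=c.astype(int).sum(2)
yy,xx=np.mgrid[:c.shape[0],:c.shape[1]];rr=np.hypot(xx-cx,yy-cy)
med=np.median(g[rr<10]);d=(g<med*.7)&(rr<14)
pts=np.argwhere(d)[:,::-1].astype(float);print(len(pts),med)
vx,vy,px,py=cv2.fitLine(pts.astype('float32'),cv2.DIST_HUBER,0,.01,.01).ravel()
print('slotdir',vx,vy,'mean',pts.mean(0)+[x0,y0])
z=.093
C=onz(*ray('wrist',cx+x0,cy+y0,s),.0945);print('latch xy',C)
a=onz(*ray('wrist',px+x0-12*vx,py+y0-12*vy,s),z);b=onz(*ray('wrist',px+x0+12*vx,py+y0+12*vy,s),z)
print('slot mid',onz(*ray('wrist',px+x0,py+y0,s),z),'yaw',np.degrees(np.arctan2(*(a-b)[1::-1])))
print('ring dia mm',e[1][0],np.linalg.norm(onz(*ray('wrist',cx+x0-e[1][0]/2,cy+y0,s),.0945)-onz(*ray('wrist',cx+x0+e[1][0]/2,cy+y0,s),.0945)))
t=cv2.cvtColor(cv2.imread('pics/top0.png')[170:205,285:325],cv2.COLOR_BGR2HSV)
mt=((t[...,0]>20)&(t[...,0]<36)&(t[...,1]>130)&(t[...,2]>110)).astype('uint8')
cs,_=cv2.findContours(mt,0,1);k=max(cs,key=cv2.contourArea);q=cv2.fitEllipse(k);print(q)
print('tri',meet(ray('wrist',cx+x0,cy+y0,s),ray('top',q[0][0]+285,q[0][1]+170)))
# hatch yaw from lid corners/edges in wrist
for p,q in [((212,60),(212,215)),((285,88),(277,222)),((412,90),(385,235)),((467,20),(424,236)),((212,219),(424,239))]:
    a=onz(*ray('wrist',*p,s),.084);b=onz(*ray('wrist',*q,s),.084);print(np.degrees(np.arctan2(*(a-b)[1::-1])),b.round(3))
cv2.imwrite('pics/latbig.png',cv2.cvtColor(big,4))
E
python3 lat.py
python3 -m handwheel '[[[0,0,0,-0.03,0.044,0,0.087],[0,0,0,-0.025,0.040,0,0.087],[0,0,0,-0.025,0.040,0,0.087],[0,0,0,-0.025,0.040,0,0.087],[0,0,0,-0.025,0.040,0,0.087],[0,0,0,-0.025,0.040,0,0.087],[0,0,0,-0.022,0.039,0,0.087],[0,0,0,0,0,0,0.087],[0,0,0,0,0,0,0.087]]]'
python3 - <<'E'
from h import *
import pickle
s=r.sense();im=cams.capture('wrist');save('w',im,'wk1');pickle.dump((s,im),open('wk1.pkl','wb'));print(s['tcp_pos'],s['joints'])
print(proj('wrist',[.465,-.348,.094],s))
E
```

```text
ring ((30.903263092041016, 31.168296813964844), (38.025299072265625, 40.705780029296875), 84.89173889160156)
68 550.0
slotdir 0.4966474 -0.8679524 mean [319.98529412 194.66176471]
latch xy [ 0.57308125 -0.03010419  0.0945    ]
slot mid [ 0.56990453 -0.02994265  0.093     ] yaw 164.2334240138366
ring dia mm 38.025299072265625 0.03833882483447285
((19.389570236206055, 16.878475189208984), (17.233905792236328, 17.694229125976562), 17.08970069885254)
tri (array([ 0.57199797, -0.03030244,  0.09051244]), np.float64(0.00010708358257722828))
7.413905341454849 [0.518 0.078 0.084]
7.568347103017743 [0.526 0.008 0.084]
6.6526567314059175 [ 0.538 -0.11   0.084]
7.736571178844418 [ 0.546 -0.153  0.084]
97.2754677047208 [ 0.543 -0.154  0.084]
time_s: 3.3
tcp_pos: [0.4671, -0.3415, 0.2226]
ee_rot: [[0.973, 0.229, -0.0], [0.229, -0.973, 0.0], [0.0, -0.0, -1.0]]
wrist_force: [-0.3, -0.1, -0.3]
gripper_width: 0.998
gripper_force: 0.0
[ 0.46713716 -0.34154497  0.22257526] [-2.01542239e+01  1.75485187e+01 -6.23599271e+00 -2.44338540e-02
 -6.62268848e+01  1.23384551e+02]
(np.float64(326.87096136608517), np.float64(193.87282864914044))
```

View pics/wk1.png

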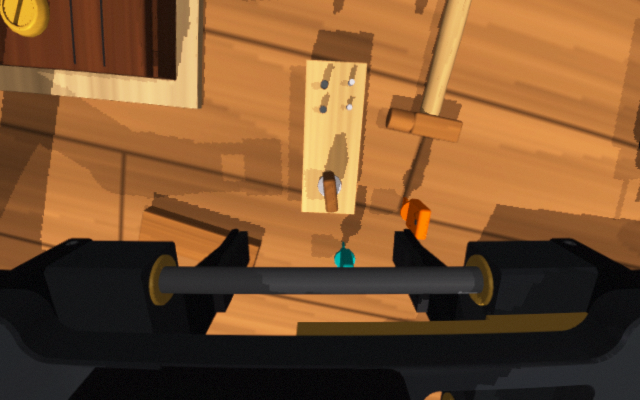

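The key's brown wing handle is at (330,190) on the block, with the steel collar behind it at (322,185). The punches are at (323-351, 80-108). The orange (416,218) and turquoise (344,258) decoys lie clear of the block, and the mallet head is at (424,124). Next I'll descend for a second, closer view.

```bash
python3 -m handwheel '[[[0,0,0,0,0,0.04,0.087],[0,0,0,0,0,0.04,0.087],[0,0,0,0,0,0,0.087],[0,0,0,0,0,0,0.087]]]'
python3 - <<'E'
from h import *
import pickle
s=r.sense();im=cams.capture('wrist');pickle.dump((s,im),open('wk2.pkl','wb'));print(s['tcp_pos'])
u,v=map(int,proj('wrist',[.465,-.348,.094],s));print(u,v)
s1,i1=pickle.load(open('wk1.pkl','rb'))
a=cv2.resize(im[v-70:v+80,u-75:u+75],(600,600),interpolation=2)
b=cv2.resize(i1[164:219,300:360],(200,183),interpolation=2);a[:183,:200]=b
print('crop2 origin',u-75,v-70,'x4');save('x',a,'wk2c')
E
```

```text
time_s: 3.75
tcp_pos: [0.4684, -0.3411, 0.1433]
ee_rot: [[0.973, 0.232, -0.001], [0.232, -0.973, -0.001], [-0.001, 0.001, -1.0]]
wrist_force: [-0.4, 0.3, 1.5]
gripper_width: 1.003
gripper_force: 0.0
[ 0.46837302 -0.34111841  0.14332078]
328 223
crop2 origin 253 153 x4
```

View pics/wk2c.png

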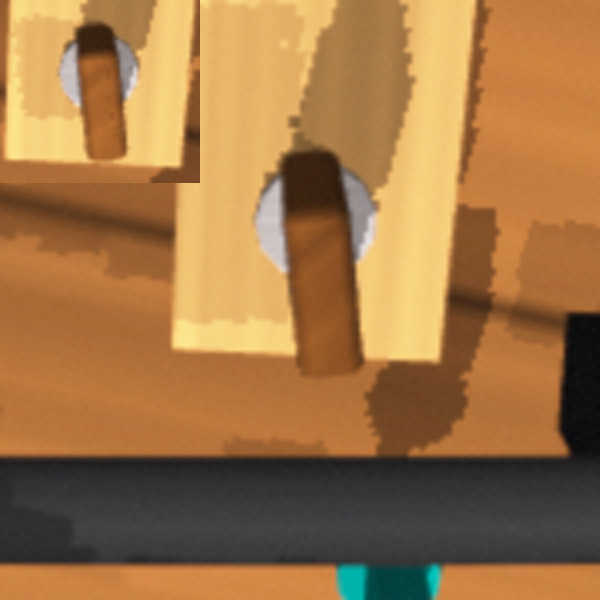

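The two views show the handle's lit top face, with corners in the crop near (288,213), (347,208), (303,374) and (362,369). Its dark end face lies behind, with the collar around it. I'll triangulate the top-face centre.

Run:
```python
from h import *
import pickle
s1,i1=pickle.load(open('wk1.pkl','rb'));s2,i2=pickle.load(open('wk2.pkl','rb'))
A=lambda x,y:(x/3.333+300,y/3.333+164); B=lambda x,y:(x/4+253,y/4+153)
c=meet(ray('wrist',*A(102,104.5),s1),ray('wrist',*B(325,291),s2));print('centre top',c)
f=meet(ray('wrist',*A(97.5,52),s1),ray('wrist',*B(317.5,210.5),s2));n=meet(ray('wrist',*A(107,157),s1),ray('wrist',*B(332.5,371.5),s2));print(f,n)
for z in(.092,.094):
    F=onz(*ray('wrist',*B(317.5,210.5),s2),z);N=onz(*ray('wrist',*B(332.5,371.5),s2),z);d=F-N
    C=(F+N)/2;print(z,C,np.linalg.norm(d),'yaw',np.degrees(np.arctan2(d[1],d[0])), 'w',np.linalg.norm(onz(*ray('wrist',*B(288,213),s2),z)-onz(*ray('wrist',*B(347,208),s2),z)))
    d=C-s2['tcp_pos'];R=s2['ee_rot'];print('tool dxy',(R.T@d).round(4))
cyw=np.degrees(np.arctan2(R[1,0],R[0,0]));print('tool yaw',cyw)
# collar: circle z=.050, block top edge
for p,q in[((198,0),(173,348)),((476,0),(440,360))]:
    a=onz(*ray('wrist',*B(*p),s2),.045);b=onz(*ray('wrist',*B(*q),s2),.045);print('blk',np.degrees(np.arctan2(*(a-b)[1::-1])),b)
a=onz(*ray('wrist',*B(255,225),s2),.05);b=onz(*ray('wrist',*B(377,213),s2),.05);print('collar',(a+b)/2,np.linalg.norm(a-b))
```

```text
centre top (array([ 0.46415043, -0.35227116,  0.0931166 ]), np.float64(0.00025647949868494284))
(array([ 0.4803295 , -0.34674586,  0.09545126]), np.float64(5.552345531468121e-05)) (array([ 0.44787188, -0.35789819,  0.09275506]), np.float64(0.00030156975930679085))
0.092 [ 0.46342462 -0.35267113  0.092     ] 0.033540225517566025 yaw 19.1268875133349 w 0.01116369907365445
tool dxy [-0.0075  0.0101  0.0513]
0.094 [ 0.46419401 -0.35238506  0.094     ] 0.03322512434136654 yaw 19.12688751333484 w 0.011058819197190718
tool dxy [-0.0066  0.01    0.0493]
tool yaw 13.412902020205888
blk 8.294217730025835 [ 0.42315157 -0.32751639  0.045     ]
blk 10.506316460015341 [ 0.43487599 -0.39045833  0.045     ]
collar [ 0.46418791 -0.35224524  0.05      ] 0.027736019897011306
```

The handle's top centre is at (0.464, -0.352, 0.094) with yaw 19.1°, and this agrees with the collar centre and the stated heights. I'll align and descend with part-open jaws.

```bash
python3 -m handwheel '[[[0,0,0,-0.0066,0.010,0,0.045],[0,0,-0.95,0,0,0,0.045],[0,0,0,0,0,0.03,0.045],[0,0,0,0,0,0.02,0.045],[0,0,0,0,0,0.02,0.045],[0,0,0,0,0,0.016,0.045],[0,0,0,0,0,0,0.045],[0,0,0,0,0,0,0.045]]]'
python3 -m handwheel '[[[0,0,0,0,0,0,0.0],[0,0,0,0,0,0,0.0],[0,0,0,0,0,0,0.0],[0,0,0,0,0,0,0.0],[0,0,0,0,0,0,0.0],[0,0,0,0,0,0,0.0]]]'
```

```text
time_s: 4.6
tcp_pos: [0.4642, -0.3543, 0.0581]
ee_rot: [[0.946, 0.325, 0.002], [0.325, -0.946, -0.001], [0.002, 0.002, -1.0]]
wrist_force: [0.4, 0.3, 0.1]
gripper_width: 0.524
gripper_force: 0.0
time_s: 5.2
tcp_pos: [0.4634, -0.3533, 0.0568]
ee_rot: [[0.946, 0.325, 0.0], [0.325, -0.946, -0.0], [0.0, 0.0, -1.0]]
wrist_force: [1.1, 0.6, 1.4]
gripper_width: 0.148
gripper_force: 30.0
```

The key is gripped, opening 12.9 mm at 30 N. I'll lift it, turn toward the slot's direction and stop short of the latch for a close look.

```bash
python3 -m handwheel '[[[0,0,0,0,0,-0.015,0],[0,0,0,0,0,-0.03,0],[0,0,0,0,0,-0.04,0],[0,0,0,0,0,-0.048,0],[0,0,1.16,0,0,0,0],[0,0,1.16,0,0,0,0],[0,0,1.16,0,0,0,0],[0,0,1.16,0,0,0,0],[0,0,1.16,0,0,0,0]]]'
python3 -m handwheel '[[[0,0,0,-0.003,-0.0426,0,0],[0,0,0,-0.003,-0.0426,0,0],[0,0,0,-0.003,-0.0426,0,0],[0,0,0,-0.003,-0.0426,0,0],[0,0,0,-0.003,-0.0426,0,0],[0,0,0,-0.003,-0.0426,0,0],[0,0,0,-0.003,-0.0426,0,0],[0,0,0,-0.003,-0.0426,0,0],[0,0,0,0,0,0,0],[0,0,0,0,0,0,0]]]'
python3 - <<'E'
from h import *
import pickle
s=r.sense();im=cams.capture('wrist');pickle.dump((s,im),open('wl2.pkl','wb'));print(s['tcp_pos'],s['gripper_width'],s['joints'])
u,v=map(int,proj('wrist',[.572,-.030,.093],s));print(u,v,proj('wrist',s['tcp_pos']+s['ee_rot']@[0,0,.0458],s))
save('x',cv2.resize(im[v-60:v+90,u-75:u+75],(600,600),interpolation=2),'wl2c');print(u-75,v-60)
E
```

```text
time_s: 6.1
tcp_pos: [0.463, -0.3531, 0.1891]
ee_rot: [[0.96, -0.278, -0.001], [-0.278, -0.96, 0.001], [-0.001, -0.0, -1.0]]
wrist_force: [0.3, -1.1, -0.9]
gripper_width: 0.146
gripper_force: 30.0
time_s: 7.1
tcp_pos: [0.5332, -0.018, 0.1891]
ee_rot: [[0.962, -0.271, -0.001], [-0.271, -0.962, -0.0], [-0.001, 0.0, -1.0]]
wrist_force: [-1.0, -0.4, -1.0]
gripper_width: 0.147
gripper_force: 30.0
[ 0.53317744 -0.01802274  0.18912595] 0.14699721405000696 [ 1.54874776e+01  1.47910505e+01 -1.52501796e+01 -1.26277923e-02
 -6.00207374e+01  5.87706178e+01]
322 154 (np.float64(321.56481275424113), np.float64(219.32866085590354))
247 94
```

View pics/wl2c.png

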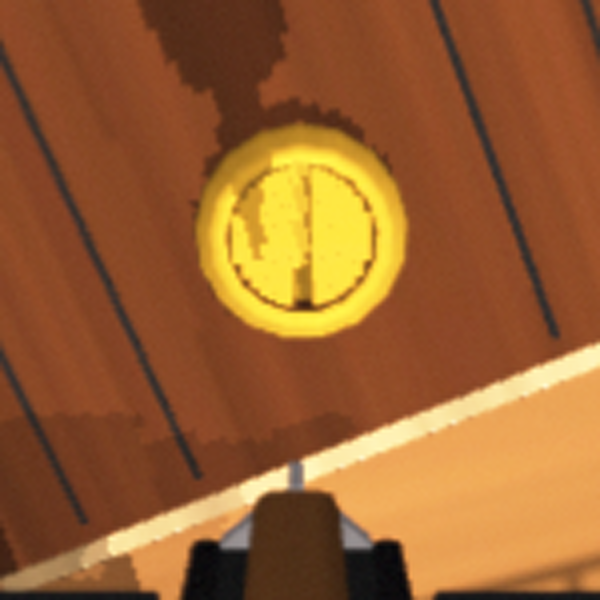

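The close crop shows the disc centred at about (302,237), with the slot running almost straight up the picture. Its dark right edge is at x≈308 and its near end at (303,304). The blade tip is at (296,465). I'll read the slot edges from row profiles.

Run:
```python
from h import *
import pickle
s,im=pickle.load(open('wl2.pkl','rb'))
for v in range(132,174,2): print(v,' '.join('%3d'%x for x in im[v,308:340,0:2].mean(1)), )
print('blade')
for v in range(205,222,3): print(v,im[v,310:334].mean(1).astype(int))
h=cv2.cvtColor(im,cv2.COLOR_RGB2HSV);m=((h[...,0]>20)&(h[...,0]<36)&(h[...,1]>130)&(h[...,2]>110)).astype('uint8');m[:100]=0;m[200:]=0;m[:,:280]=0;m[:,360:]=0
k=max(cv2.findContours(m,0,1)[0],key=cv2.contourArea);e=cv2.fitEllipse(cv2.convexHull(k));print(e)
```

```text
132 145 147 151 156 162 170 181 209 222 228 232 237 240 243 243 241 240 238 237 235 233 229 225 214 198 183 178 173 173 168 163 151
134 152 158 167 175 185 191 199 243 248 249 250 250 241 241 242 245 243 249 250 249 249 248 247 244 238 230 219 204 190 184 179 177
136 176 184 188 186 178 158 170 192 195 221 222 237 241 231 227 226 212 230 234 211 203 182 218 243 246 246 244 240 233 219 203 190
138 185 175 161 137 154 222 236 241 243 243 242 235 240 238 203 182 211 239 243 243 242 239 235 196 191 191 221 241 244 242 235 220
140 147 124 130 179 229 241 243 243 243 243 243 240 235 230 222 176 188 238 242 243 243 243 242 235 240 224 196 173 234 244 244 240
142 136 173 183 185 196 236 241 235 240 243 243 241 232 225 222 182 182 236 242 242 243 242 242 243 242 242 241 208 169 204 236 242
144 177 182 184 184 201 237 242 242 242 241 242 241 240 229 225 223 199 236 235 241 243 242 243 243 243 243 242 242 240 215 152 227
146 184 182 184 194 236 241 242 242 242 241 241 241 242 232 225 221 201 237 243 243 243 243 243 243 242 242 243 243 241 228 162 166
148 179 182 184 195 235 241 242 242 242 242 
[... 1695 characters left out ...]
 64  66  64  66  70  69  69  70  72  72  73  74  72  70  72
  81  88 107 155 204 214]
208 [ 61  65  64  64  65  64  67  66  68  72  71  76 106 166 193 215 218 219
 221 220 219 219 219 220]
211 [ 66  64  66  79 107 153 162 209 215 155 117 114 139 222 229 229 227 223
 220 216 198 167 175 172]
214 [219 221 224 225 224 225 224 223 209 143 113 113 133 193 185 174 166 164
 165 165 166 165 165 166]
217 [224 218 180 122  84  76  73  70  60  56  60  58  57  60  61  62  62  65
  79  94 136 163 166 169]
220 [121  66  50  51  49  49  50  49  49  48  50  47  48  48  49  50  48  45
  45  42  52 112 161 170]
((322.8438415527344, 153.96241760253906), (46.99497985839844, 48.49175262451172), 69.4913101196289)
```

Run:
```python
from h import *
import pickle
s,im=pickle.load(open('wl2.pkl','rb'));R=s['ee_rot'];p=s['tcp_pos']
tl=lambda u,v,z:(R.T@(onz(*ray('wrist',u,v,s),z)-p))*1000
zz=.0922
print('slot far',tl(322.9,141,zz),'near',tl(322.3,166,zz),'ring c',tl(322.84,153.96,zz+.0015))
a,b=tl(322.9,141,zz),tl(322.3,166,zz);print('ang deg in tool',np.degrees(np.arctan2(a[1]-b[1],a[0]-b[0])))
print(onz(*ray('wrist',322.84,153.96,s),zz+.0015))
for z in(.0458,.040):print(proj('wrist',p+R@[.009,0,z],s),tl(320.7,212.5,p[2]-z))
s1,i1=pickle.load(open('wl1.pkl','rb'))
# height from two wrist views, ring centre (same mask)
h=cv2.cvtColor(i1,cv2.COLOR_RGB2HSV);m=((h[...,0]>20)&(h[...,0]<36)&(h[...,1]>130)&(h[...,2]>110)).astype('uint8');m[:155]=0;m[225:]=0;m[:,:290]=0;m[:,360:]=0
e=cv2.fitEllipse(cv2.convexHull(max(cv2.findContours(m,0,1)[0],key=cv2.contourArea)));print(e)
print(meet(ray('wrist',*e[0],s1),ray('wrist',322.84,153.96,s)))
```

```text
slot far [52.50963777  1.27333364 96.87276215] near [30.70327005  0.78738846 96.89489316] ring c [41.54515475  1.23137406 95.38396943]
ang deg in tool 1.2765996008444893
[ 0.57272463 -0.03049368  0.0937    ]
(np.float64(321.5743513447975), np.float64(207.8806536382317)) [ 5.39652622 -0.64428093 45.79424677]
(np.float64(321.60033714702394), np.float64(210.45941586444098)) [ 7.4505256  -0.64645565 39.99213963]
((320.90325927734375, 191.1682891845703), (38.025299072265625, 40.705780029296875), 84.89173889160156)
(array([ 0.57245606, -0.03027575,  0.09284301]), np.float64(0.00047740009100283147))
```

```bash
python3 -m handwheel '[[[0,0,0.21,0,0,0,0],[0,0,0,0.021,0.0004,0,0],[0,0,0,0.020,0.0004,0,0],[0,0,0,0,0,0.02,0],[0,0,0,0,0,0.016,0],[0,0,0,0,0,0,0],[0,0,0,0,0,0,0],[0,0,0,0,0,0,0]]]'
python3 - <<'E'
from h import *
import pickle
s=r.sense();im=cams.capture('wrist');pickle.dump((s,im),open('wl3.pkl','wb'));print(s['tcp_pos'],s['wrist_force'])
u,v=map(int,proj('wrist',[.572,-.030,.093],s));print(u,v)
save('x',cv2.resize(im[v-35:v+30,u-35:u+35],(700,650),interpolation=2),'wl3c');print(u-35,v-35)
E
```

```text
time_s: 7.95
tcp_pos: [0.573, -0.0324, 0.1548]
ee_rot: [[0.955, -0.295, 0.002], [-0.295, -0.955, 0.0], [0.002, -0.001, -1.0]]
wrist_force: [0.8, -0.4, -0.6]
gripper_width: 0.148
gripper_force: 30.0
[ 0.5730207  -0.03235179  0.15475725] [ 0.78512999 -0.37392609 -0.63042501]
319 214
284 179
```

View pics/wl3c.png

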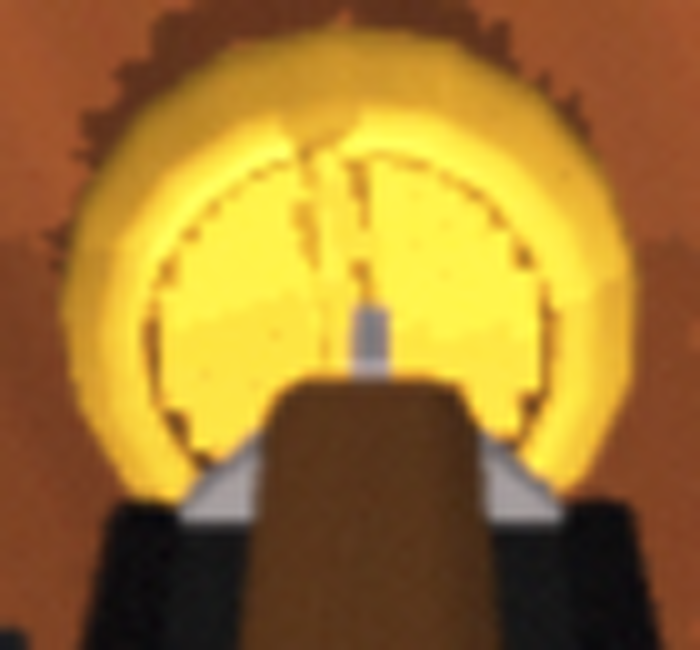

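The blade (x≈370) stands right of the slot, whose edges run (305,150)-(325,350) and (355,165)-(365,290). So I have a lateral error of about 1.5 mm and a few degrees of lean. I'll measure both from this image.

Run:
```python
from h import *
import pickle
s,im=pickle.load(open('wl3.pkl','rb'));R=s['ee_rot'];p=s['tcp_pos']
for v in range(192,218): print(v,' '.join('%3d'%x for x in im[v,308:330].mean(1)))
tl=lambda u,v,z:((R.T@(onz(*ray('wrist',u,v,s),z)-p))*1000).round(2)
B=lambda x,y:((x-5)/10+284,(y-5)/10+179)
for n,x,y in[('Lfar',305,170),('Lnear',324,340),('Rfar',355,170),('Rnear',365,270),('ringL',65,310),('ringR',635,310)]:print(n,tl(*B(x,y),.0925))
print('ringtop',tl(*B(350,30),.094));
for z in(.0458,.042):print('blade',tl(*B(351,325),p[2]-z),tl(*B(390,325),p[2]-z))
```

```text
192 172 175 180 183 171 159 154 154 149 149 162 189 195 197 194 194 192 192 192 188 186 179
193 182 188 193 196 198 170 145 145 152 163 192 199 201 199 199 199 200 199 197 194 190 187
194 193 201 203 202 201 169 130 160 185 182 183 184 179 171 170 176 179 188 195 196 194 192
195 202 196 186 164 165 173 152 173 190 188 160 139 156 184 188 173 166 155 161 185 194 196
196 190 158 167 185 188 188 163 163 188 190 179 143 151 187 191 189 188 182 180 181 168 182
197 179 187 189 190 190 191 170 168 182 184 180 142 140 186 191 193 191 190 191 189 174 168
198 186 189 191 190 191 190 186 177 182 182 180 149 138 187 192 193 191 186 189 191 190 188
199 190 191 190 191 190 172 160 171 182 182 182 177 153 186 191 192 192 190 191 191 191 191
200 190 191 191 191 190 165 150 168 189 185 182 179 154 186 191 192 191 190 191 191 191 191
201 189 190 191 191 190 167 150 161 188 184 182 180 157 186 190 191 191 190 191 190 185 189
202 191 191 191 191 191 186 161 154 188 184 181 182 182 184 190 191 191 189 191 190 190 191
203 191 190 191 190 190 185 158 156 188 187 183 183 184 184 188 191 190 186 190 191 190 
[... 868 characters left out ...]
163 180 179 147 127 124 140 184 183 182 182 184 185 185
214 182 183 181 183 183 183 182 181 164 182 181 150 131 130 142 184 183 184 184 184 185 184
215 182 182 183 182 182 184 182 181 171 182 188 172 160 160 168 186 182 182 182 183 185 184
216 182 183 183 183 181 178 153 141 138 143 144 136 133 131 135 143 144 142 144 160 178 182
217 183 177 182 179 152 108  78  75  75  76  72  71  71  70  69  73  71  73  74  82  99 117
Lfar [13.69 -5.9  62.29]
Lnear [-0.45 -4.48 62.26]
Rfar [13.69 -1.98 62.29]
Rnear [ 5.43 -1.2  62.27]
ringL [  2.08 -25.1   62.28]
ringR [ 2.08 20.31 62.25]
ringtop [25.33 -2.33 60.81]
blade [ 6.55 -2.2  45.82] [ 6.55  0.68 45.81]
blade [ 7.87 -2.17 42.02] [ 7.87  0.65 42.02]
```

```bash
python3 -m handwheel '[[[0,0,-0.4,-0.015,0,0,0],[0,0,0,-0.012,-0.0015,0,0],[0,0,0,0,0,0,0],[0,0,0,0,0,0,0],[0,0,0,0,0,0,0],[0,0,0,0,0,0,0]]]'
cat > slot.py <<'E'
from h import *
import pickle,sys
ims=[]
for _ in range(4):
    s=r.sense();ims.append(cams.capture('wrist'))
im=np.mean(ims,0).astype('uint8');pickle.dump((s,im),open(sys.argv[1]+'.pkl','wb'));R=s['ee_rot'];p=s['tcp_pos']
print(p,np.degrees(np.arctan2(R[1,0],R[0,0])),s['wrist_force'])
# rectified top-down view of disc plane z=.0925 in tool axes, 20 px/mm, around predicted latch centre
c=np.array([.5726,-.0304,.0925]);c0=R.T@(c-p);print('pred centre in tool',c0[:2]*1000)
n=360;g=(np.arange(n)-n/2)/10/1000
mx=np.zeros((n,n),'float32');my=mx.copy()
for i in range(n):
    for j in range(n):
        q=c0+[-g[i],g[j],0];P=R@q+p;P[2]=.0925
        mx[i,j],my[i,j]=proj('wrist',P,s)
t=cv2.remap(im,mx,my,cv2.INTER_LINEAR);save('x',cv2.resize(t,(720,720))[60:660],sys.argv[1])
b=proj('wrist',p+R@[.008,0,.0458],s);print('tip px pred',b)
v=int(b[1])
for k in range(v-3,v+9,2):print(k,im[k,312:332].mean(1).astype(int))
E
sed -i 's/i in range(n):/i in range(n):/' slot.py; python3 slot.py s1
```

```text
time_s: 8.6
tcp_pos: [0.5473, -0.0229, 0.1536]
ee_rot: [[0.967, -0.254, 0.0], [-0.254, -0.967, -0.0], [0.0, -0.0, -1.0]]
wrist_force: [0.1, 0.3, -0.8]
gripper_width: 0.147
gripper_force: 30.0
[ 0.54702941 -0.02300533  0.15339893] -14.745308178939178 [-1.4896599   0.28318334 -1.19405893]
pred centre in tool [26.61833037  0.63475948]Traceback (most recent call last):
  File "slot.py", line 15, in <module>
    mx[i,j],my[i,j]=proj('wrist',P,s)
                    ~~~~^^^^^^^^^^^^^
  File "h.py", line 21, in proj
    c=cams.get_calibration(name);K=np.array(c['camera_matrix']);P=np.array(P,float)
ValueError: time passes only in moves, steps and waits
```

```bash
sed -i 's/^from station.*/from station import r, cams\nimport functools\ncalib=functools.lru_cache(None)(lambda n: cams.get_calibration(n))/; s/c=cams.get_calibration(name)/c=calib(name)/' h.py
sed -i 's/^ims=\[\]/if len(sys.argv)>2: s,im=pickle.load(open(sys.argv[1]+".pkl","rb"))\nims=[]/; s/^for _ in range(4):/for _ in range(0 if len(sys.argv)>2 else 4):/; s/^im=np.mean/if ims: im=np.mean/; s/;pickle.dump((s,im),open(sys.argv\[1\]+.\.pkl.,.wb.))/;pickle.dump((s,im),open(sys.argv[1]+".pkl","wb"))/; s/;R=s\[.ee_rot.\]/\nR=s["ee_rot"]/' slot.py
python3 slot.py s1 again
```

```text
[ 0.54702941 -0.02300533  0.15339893] -14.745308178939178 [-1.4896599   0.28318334 -1.19405893]
pred centre in tool [26.61833037  0.63475948]
tip px pred (np.float64(321.56555659491386), np.float64(209.18238150188574))
206 [ 93  92  95 102 113 114 112 116 118 119 119 118 117 117 113 115 106  96
  87  83]
208 [81 80 78 76 75 73 74 77 77 78 76 74 72 74 74 76 75 77 76 78]
210 [ 80  79  78  76  75  75  79 112 119 119 114  85  74  74  74  74  74  74
  76  75]
212 [ 79  81  79  77  76  76  87 114 120 117 110  84  74  72  73  75  74  74
  74  74]
214 [ 78  79  79  78  77  78  86 109 113 114 110  84  74  73  73  74  75  74
  73  74]
216 [ 76  76  70  67  66  67  73  99 105 106 102  75  65  63  63  66  71  72
  74  73]
```

View pics/s1.png

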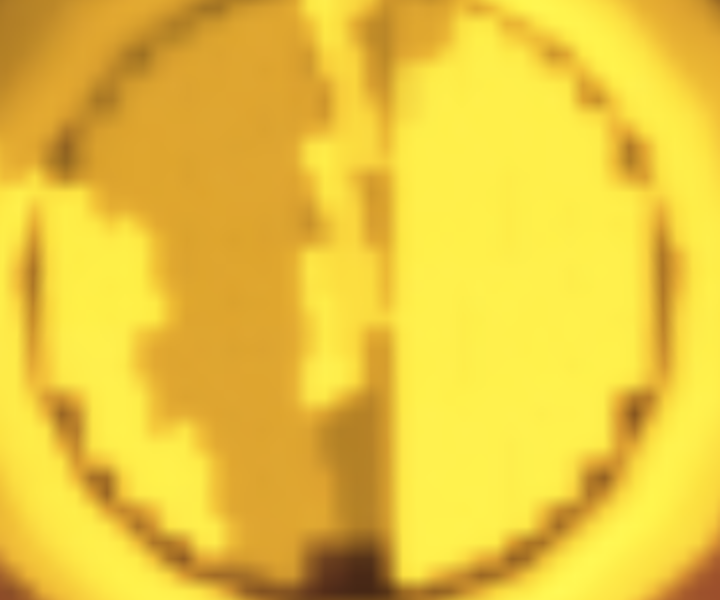

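The rectified view shows the slot exactly vertical in tool axes, edges x≈303 and 395 (4.6 mm wide), so the yaw is right. The slot lies at tool y ≈ +0.1 mm and the blade at y ≈ -0.77 mm. I'll shift x +27 and y +0.85, then lower the tip to just above the disc.

```bash
python3 -m handwheel '[[[0,0,0,0.0135,0.0005,0,0],[0,0,0,0.0135,0.00035,0,0],[0,0,0,0,0,0.005,0],[0,0,0,0,0,0.0045,0],[0,0,0,0,0,0,0],[0,0,0,0,0,0,0],[0,0,0,0,0,0,0]]]'
python3 slot.py s2
python3 - <<'E'
from h import *
import pickle
s,im=pickle.load(open('s2.pkl','rb'))
for v in range(198,226,2): print(v,' '.join('%3d'%x for x in im[v,306:336].mean(1)))
E
```

```text
time_s: 9.5
tcp_pos: [0.5725, -0.0305, 0.1443]
ee_rot: [[0.967, -0.254, 0.0], [-0.254, -0.967, 0.0], [0.0, -0.0, -1.0]]
wrist_force: [-1.3, -0.4, -0.7]
gripper_width: 0.145
gripper_force: 30.0
[ 0.57272834 -0.03052134  0.1443561 ] -14.720213514191498 [-0.52729864  0.65526866 -1.17642743]
pred centre in tool [-0.1801234  -0.07389447]
tip px pred (np.float64(321.5651649854669), np.float64(209.18250531868506))
206 [191 192 192 191 170 145 149 148 137 179 183 168 189 193 192 193 192 193
 193 191]
208 [191 192 191 186 183 151 154 159 173 153 142 157 189 193 193 192 192 192
 192 192]
210 [184 186 183 148 123 132 181 166 141 136 135 160 188 190 187 186 185 185
 185 191]
212 [184 183 182 150 122 126 172 144 128 127 130 153 181 185 185 185 185 185
 185 185]
214 [184 184 184 182 144 129 171 143 121 119 125 151 181 185 185 185 186 185
 185 182]
216 [182 179 156 143 106  98 133 122 112 111 115 134 144 145 147 163 179 182
 184 180]
198 186 191 198 202 199 165 120 121 128 141 143 140 149 149 129 132 131 132 157 185 184 182 174 160 182 195 198 197 194 191
200 200 194 185 164 175 186 161 149 148 150
[... 868 characters left out ...]
 144 129 171 143 121 119 125 151 181 185 185 185 186 185 185 182 185 185 185 185
216 184 185 184 184 184 184 182 179 156 143 106  98 133 122 112 111 115 134 144 145 147 163 179 182 184 180 184 185 185 185
218 183 184 184 184 181 142  87  63  58  58  57  57  57  57  57  56  57  57  57  57  56  55  53  69 136 171 185 186 186 186
220 186 186 185 183 135  73  55  56  57  56  57  57  56  56  57  56  57  57  56  57  55  53  50  48  61 136 181 187 187 187
222 186 185 173 138  78  56  56  58  56  58  57  57  56  56  56  57  56  57  57  57  55  52  49  49  47  57 127 178 187 186
224 174 140 124 113  72  56  57  58  57  58  58  57  57  57  55  56  56  57  58  58  56  53  51  48  46  55 105 121 130 169
```

View pics/s2.png

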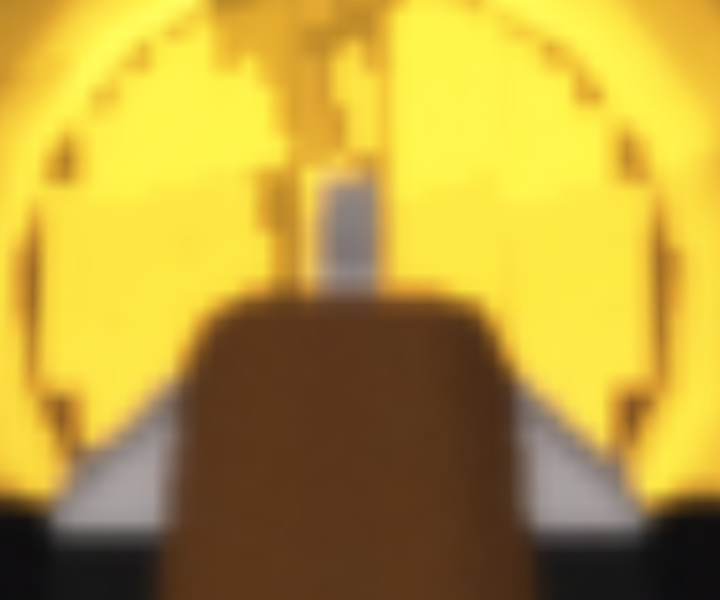

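The blade (x 318-382) now stands inside the slot's outline (about 300-388). I'll nudge it 0.2 mm left and lower it, watching the force.

```bash
python3 -m handwheel '[[[0,0,0,0.0005,-0.0002,0.002,0],[0,0,0,0,0,0.002,0],[0,0,0,0,0,0.0015,0],[0,0,0,0,0,0,0],[0,0,0,0,0,0,0]]]'
python3 -m handwheel '[[[0,0,0,0,0,0.001,0],[0,0,0,0,0,0.001,0],[0,0,0,0,0,0.001,0],[0,0,0,0,0,0,0],[0,0,0,0,0,0,0]]]'
```

```text
time_s: 10.2
tcp_pos: [0.5733, -0.0306, 0.1385]
ee_rot: [[0.967, -0.254, -0.0], [-0.254, -0.967, -0.0], [-0.0, 0.0, -1.0]]
wrist_force: [-0.2, -0.8, -0.2]
gripper_width: 0.144
gripper_force: 30.0
time_s: 10.7
tcp_pos: [0.5732, -0.0306, 0.1355]
ee_rot: [[0.967, -0.254, -0.0], [-0.254, -0.967, -0.0], [-0.0, 0.0, -1.0]]
wrist_force: [-0.2, 0.2, -0.5]
gripper_width: 0.148
gripper_force: 30.0
```

The tip is about 3 mm below the disc top with no force, so the blade is in the slot. I'll continue to the slot floor.

```bash
python3 -m handwheel '[[[0,0,0,0,0,0.001,0],[0,0,0,0,0,0.001,0],[0,0,0,0,0,0.001,0],[0,0,0,0,0,0,0],[0,0,0,0,0,0,0]]]'
python3 -m handwheel '[[[0,0,0,0,0,0.001,0],[0,0,0,0,0,0.001,0],[0,0,0,0,0,0.001,0],[0,0,0,0,0,0,0],[0,0,0,0,0,0,0]]]'
```

```text
time_s: 11.2
tcp_pos: [0.5732, -0.0306, 0.1325]
ee_rot: [[0.967, -0.254, -0.0], [-0.254, -0.967, -0.0], [-0.0, 0.0, -1.0]]
wrist_force: [-0.3, 0.3, -1.8]
gripper_width: 0.149
gripper_force: 30.0
time_s: 11.7
tcp_pos: [0.5734, -0.0305, 0.1299]
ee_rot: [[0.967, -0.254, 0.0], [-0.254, -0.967, -0.0], [0.0, -0.0, -1.0]]
wrist_force: [-1.0, -0.1, 2.2]
gripper_width: 0.149
gripper_force: 30.0
```

```bash
python3 -m handwheel '[[[0,0,0,0,0,0.001,0],[0,0,0,0,0,0.001,0],[0,0,0,0,0,0.001,0],[0,0,0,0,0,0,0],[0,0,0,0,0,0,0],[0,0,0,0,0,0,0]]]'
python3 -m handwheel '[[[0,0,0.5,0,0,0,0],[0,0,0.5,0,0,0,0],[0,0,0,0,0,0,0],[0,0,0,0,0,0,0]]]'; python3 -c "
from station import r;s=r.sense();print(s['moment'],s['wrist_force'])"
```

```text
time_s: 12.3
tcp_pos: [0.5733, -0.0306, 0.1276]
ee_rot: [[0.967, -0.254, 0.0], [-0.254, -0.967, -0.0], [0.001, 0.0, -1.0]]
wrist_force: [-2.9, 0.2, 7.5]
gripper_width: 0.149
gripper_force: 30.0
time_s: 12.7
tcp_pos: [0.5737, -0.0308, 0.1278]
ee_rot: [[0.935, -0.353, 0.001], [-0.353, -0.935, -0.001], [0.001, 0.0, -1.0]]
wrist_force: [-1.8, -0.6, 7.2]
gripper_width: 0.149
gripper_force: 30.0
[0.01503371 0.70912344 0.04172839] [-1.81581701 -0.63162334  7.15746313]
```

```bash
python3 -m handwheel '[[[0,0,0.5,0,0,0.0004,0],[0,0,0.7,0,0,0.0004,0],[0,0,0.7,0,0,0,0],[0,0,0.7,0,0,0,0],[0,0,0.7,0,0,0,0],[0,0,0,0,0,0,0],[0,0,0,0,0,0,0]]]'; python3 -c "
from station import r;s=r.sense();print(s['moment'],s['wrist_force'])"
```

```text
time_s: 13.4
tcp_pos: [0.5736, -0.031, 0.1272]
ee_rot: [[0.761, -0.649, 0.001], [-0.649, -0.761, -0.001], [0.001, 0.0, -1.0]]
wrist_force: [-2.9, 0.1, 8.7]
gripper_width: 0.147
gripper_force: 30.0
[-0.12106919  0.90352301  0.034952  ] [-2.87911903  0.0669574   8.71477364]
```

```bash
python3 -m handwheel '[[[0,0,0.7,0,0,0,0],[0,0,0.7,0,0,0,0],[0,0,0.6,0,0,0,0],[0,0,0,0,0,0,0],[0,0,0,0,0,0,0]]]'; python3 -c "
from station import r;s=r.sense();print(s['moment'],s['wrist_force'])"
```

```text
time_s: 13.9
tcp_pos: [0.5735, -0.0311, 0.1272]
ee_rot: [[0.609, -0.793, 0.001], [-0.793, -0.609, -0.001], [0.001, 0.0, -1.0]]
wrist_force: [-2.6, -1.0, 8.4]
gripper_width: 0.146
gripper_force: 30.0
[-0.2376043   0.93406253  0.11746739] [-2.5535817  -1.04148794  8.40243296]
```

```bash
python3 -m handwheel '[[[0,0,0.7,0,0,0,0],[0,0,0.7,0,0,0,0],[0,0,0.6,0,0,0,0],[0,0,0,0,0,0,0],[0,0,0,0,0,0,0]]]'; python3 -c "
from station import r;s=r.sense();print(s['moment'],s['wrist_force'])"
python3 -m handwheel '[[[0,0,0.7,0,0,0,0],[0,0,0.7,0,0,0,0],[0,0,0.6,0,0,0,0],[0,0,0,0,0,0,0],[0,0,0,0,0,0,0]]]'; python3 -c "
from station import r;s=r.sense();print(s['moment'],s['wrist_force'])"
```

```text
time_s: 14.4
tcp_pos: [0.5733, -0.0311, 0.1272]
ee_rot: [[0.431, -0.902, 0.0], [-0.902, -0.431, -0.001], [0.001, 0.0, -1.0]]
wrist_force: [-2.1, -1.3, 8.0]
gripper_width: 0.146
gripper_force: 30.0
[-0.29606022  0.98029094  0.07072293] [-2.06179122 -1.27131626  8.0376442 ]
time_s: 14.9
tcp_pos: [0.5732, -0.0312, 0.1272]
ee_rot: [[0.234, -0.972, 0.0], [-0.972, -0.234, -0.001], [0.001, 0.0, -1.0]]
wrist_force: [-2.1, -1.2, 8.1]
gripper_width: 0.149
gripper_force: 30.0
[-0.18521495  1.06038317  0.07640112] [-2.05055812 -1.17926495  8.06297577]
```

Yaw is -76.5°. I'll approach the stop in small steps and watch the moment.

```bash
M='from station import r;import numpy as np;s=r.sense();R=s["ee_rot"];print("YAW",np.degrees(np.arctan2(R[1,0],R[0,0])),s["moment"],s["wrist_force"])'
python3 -m handwheel '[[[0,0,0.5,0,0,0,0],[0,0,0.5,0,0,0,0],[0,0,0,0,0,0,0],[0,0,0,0,0,0,0]]]' >/dev/null; python3 -c "$M"
python3 -m handwheel '[[[0,0,0.35,0,0,0,0],[0,0,0,0,0,0,0],[0,0,0,0,0,0,0]]]'>/dev/null; python3 -c "$M"
python3 -m handwheel '[[[0,0,0.35,0,0,0,0],[0,0,0,0,0,0,0],[0,0,0,0,0,0,0]]]'; python3 -c "$M"
```

```text
YAW -82.48175236986768 [-0.23801387  1.05402445  0.05535664] [-3.65467692 -0.24634297  8.0103667 ]
YAW -84.58040502028484 [-0.25090723  1.09797973  0.06971059] [-3.25841052 -0.67715776  7.99453526]
time_s: 15.9
tcp_pos: [0.5731, -0.0312, 0.1271]
ee_rot: [[0.058, -0.998, -0.0], [-0.998, -0.058, -0.001], [0.001, 0.0, -1.0]]
wrist_force: [-3.3, -0.4, 9.3]
gripper_width: 0.148
gripper_force: 30.0
YAW -86.68063211484774 [-0.19354157  1.06911497  0.03689237] [-3.2852774  -0.43234015  9.29255893]
```

```bash
M='from station import r;import numpy as np;s=r.sense();R=s["ee_rot"];print("YAW",np.degrees(np.arctan2(R[1,0],R[0,0])),s["moment"],s["wrist_force"],s["joints"][5],s["effort"][5],s["gripper_width"])'
python3 -m handwheel '[[[0,0,0.3,0,0,0,0],[0,0,0,0,0,0,0],[0,0,0,0,0,0,0]]]' >/dev/null; python3 -c "$M"
python3 -m handwheel '[[[0,0,0.3,0,0,0,0],[0,0,0,0,0,0,0],[0,0,0,0,0,0,0]]]'>/dev/null; python3 -c "$M"
```

```text
YAW -88.48211699689271 [-0.22091433  1.14004058  0.10793714] [-3.45445525 -0.37288237  9.12387827] -11.625927136917833 -0.08812238462269306 0.14435631326069573
YAW -90.28206712676547 [-0.23667869  1.12456501  0.07551842] [-3.93738119 -0.89327863  9.1656214 ] -13.425631674721796 -0.08767507039010525 0.1457861644138638
```

Wrist joint effort is 0.088 N·m, exactly the free turning torque, so I haven't reached the stop yet.

```bash
M='from station import r;import numpy as np;s=r.sense();R=s["ee_rot"];print("YAW",np.degrees(np.arctan2(R[1,0],R[0,0])),s["moment"][2],s["wrist_force"],s["effort"][5],s["gripper_width"])'
python3 -m handwheel '[[[0,0,0.25,0,0,0,0],[0,0,0,0,0,0,0],[0,0,0,0,0,0,0]]]' >/dev/null; python3 -c "$M"
python3 -m handwheel '[[[0,0,0.25,0,0,0,0],[0,0,0,0,0,0,0],[0,0,0,0,0,0,0]]]'>/dev/null; python3 -c "$M"
```

```text
YAW -91.77471461709096 0.20556788614217125 [-3.51699496 -1.16317802  7.68017565] -0.12048175558447838 0.1449770280319583
YAW -93.25324751488263 0.2097145840854038 [-3.47255106 -1.85461248  8.62424037] -0.19516542088240385 0.14936702542958077
```

The torque has risen to 0.195 N·m, so the latch is on its stop. I'll ease back within the slack, release the press and withdraw.

```bash
python3 -m handwheel '[[[0,0,-0.4,0,0,0,0],[0,0,-0.4,0,0,-0.001,0],[0,0,0,0,0,-0.002,0],[0,0,0,0,0,-0.003,0],[0,0,0,0,0,-0.005,0],[0,0,0,0,0,-0.01,0],[0,0,0,0,0,-0.02,0],[0,0,0,0,0,-0.02,0],[0,0,0,-0.03,0,0,0],[0,0,0,0,0,0,0],[0,0,0,0,0,0,0]]]'
sed -i 's/im\[k,312:332\]/im[k,310:334]/' slot.py; python3 slot.py s3
python3 - <<'E'
import cv2
t=cv2.imread('pics/s3.png').mean(2)
for y in range(20,600,40): print(y,t[y,200:520:10].astype(int))
E
```

```text
time_s: 18.2
tcp_pos: [0.5726, -0.0001, 0.1873]
ee_rot: [[0.027, -1.0, 0.001], [-1.0, -0.027, 0.0], [-0.0, -0.001, -1.0]]
wrist_force: [-0.7, 0.0, -0.7]
gripper_width: 0.148
gripper_force: 30.0
[ 0.57237803 -0.00094069  0.18666256] -88.5538463597672 [-0.81490629 -0.06941974 -0.34591315]
pred centre in tool [29.43842084  0.48569541]
tip px pred (np.float64(321.28997048461326), np.float64(208.1022507355881))
205 [85 86 85 85 84 84 85 84 85 85 85 86 86 85 86 85 85 85 85 85 86 85 86 85]
207 [85 85 86 86 85 85 86 86 85 86 85 85 86 85 85 85 84 84 84 85 85 85 83 84]
209 [ 85  85  84  85  85  84  84  84  86 102 105 105 104  89  82  80  80  80
  77  78  77  74  73  69]
211 [ 73  73  72  71  68  68  61  62  67 113 125 125 121  84  58  54  54  54
  56  57  59  58  60  60]
213 [ 55  56  58  61  61  63  64  68  77 114 124 123 121  98  83  80  79  80
  79  80  79  80  79  80]
215 [ 79  79  80  80  78  79  78  78  97 179 194 195 189 122  84  78  78  79
  78  80  80  79  80  79]
20 [147 153 160 167 172 176 179 173 163 143 127 116 112 111 113 118 133 152
 173 181 183 183 182 182 180 177 176 172 160 1
[... 1200 characters left out ...]
 184 185 184 184 184 183]
420 [183 183 184 184 184 184 185 185 185 184 181 174 160 144 139 137 138 139
 141 146 152 166 179 182 184 185 184 183 184 184 184 184]
460 [185 184 184 184 184 184 185 185 185 185 183 180 167 151 143 138 138 138
 138 140 142 159 176 181 184 185 185 185 185 185 184 184]
500 [183 183 184 184 184 185 185 185 185 185 185 183 172 157 149 142 139 139
 139 140 142 155 169 177 182 183 183 183 183 183 183 183]
540 [163 165 170 174 178 180 181 183 183 183 183 182 173 160 143 128 121 117
 115 114 114 131 150 167 180 181 180 178 171 163 154 146]
580 [162 152 142 134 128 128 129 136 143 147 151 153 138 117  92  72  66  63
  64  66  70  87 105 119 127 123 123 126 134 145 156 167]
```

The slot has turned to yaw ≈ -83.7° and locked is -82.6°, within measuring error, so the latch is at its stop. I'll turn back to the block's yaw and return, taking one more view of the latch to check its height.

```bash
python3 -m handwheel '[[[0,0,-1.28,0,0,0,0],[0,0,-1.28,0,0,0,0],[0,0,-1.28,0,0,0,0],[0,0,-1.28,0,0,0,0],[0,0,-1.28,0,0,0,0],[0,0,-1.28,0,0,0,0],[0,0,-1.28,0,0,0,0],[0,0,-1.28,0,0,0,0],[0,0,-1.28,0,0,0,0],[0,0,-1.28,0,0,0,0],[0,0,-1.28,0,0,0,0],[0,0,-1.28,0,0,0,0]]]'
python3 -m handwheel '[[[0,0,-1.28,-0.02,0,0,0],[0,0,-1.28,-0.02,0,0,0],[0,0,0,0,0,0,0],[0,0,0,0,0,0,0],[0,0,0,0,0,0,0]]]'
python3 - <<'E'
from h import *
import pickle
s=r.sense();im=cams.capture('wrist')
def ring(s,im):
    u,v=map(int,proj('wrist',[.5726,-.0304,.092],s))
    h=cv2.cvtColor(im,cv2.COLOR_RGB2HSV);m=((h[...,0]>20)&(h[...,0]<36)&(h[...,1]>130)&(h[...,2]>90)).astype('uint8');k=np.zeros_like(m);k[v-32:v+32,u-32:u+32]=1
    return cv2.fitEllipse(cv2.convexHull(max(cv2.findContours(m*k,0,1)[0],key=cv2.contourArea)))
s3,i3=pickle.load(open('s3.pkl','rb'));a,b=ring(s3,i3),ring(s,im);print(a,b,meet(ray('wrist',*a[0],s3),ray('wrist',*b[0],s)))
d=np.array([.4634,-.3533,.19])-s['tcp_pos'];R=s['ee_rot'];print(s['tcp_pos'],np.degrees(np.arctan2(R[1,0],R[0,0])),'tool delta',R.T@d)
E
```

```text
time_s: 19.6
tcp_pos: [0.5724, -0.0011, 0.1865]
ee_rot: [[0.998, 0.068, -0.001], [0.068, -0.998, -0.0], [-0.001, 0.0, -1.0]]
wrist_force: [0.0, 0.6, -1.0]
gripper_width: 0.152
gripper_force: 30.0
time_s: 20.1
tcp_pos: [0.5337, -0.0058, 0.1869]
ee_rot: [[0.946, 0.324, 0.001], [0.324, -0.946, -0.0], [0.001, 0.0, -1.0]]
wrist_force: [-0.1, -0.5, -1.0]
gripper_width: 0.144
gripper_force: 30.0
((322.9880065917969, 164.8576202392578), (46.66958236694336, 48.82313537597656), 28.756183624267578) ((360.333251953125, 168.29611206054688), (45.16629409790039, 48.9202880859375), 78.62809753417969) (array([ 0.57121394, -0.03119987,  0.07991995]), np.float64(0.0003411708805494895))
[ 0.53370288 -0.00583172  0.18689888] 18.91343607004012 tool delta [-0.17913284  0.30592118 -0.00315768]
```

The latch's height now measures lower, roughly (0.080 against 0.093 before), which fits a lid held down. Now I'll carry the key to above its hole.

```bash
python3 -m handwheel '[[[0,0,0,-0.0224,0.0382,0,0],[0,0,0,-0.0224,0.0382,0,0],[0,0,0,-0.0224,0.0382,0,0],[0,0,0,-0.0224,0.0382,0,0],[0,0,0,-0.0224,0.0382,0,0],[0,0,0,-0.0224,0.0382,0,0],[0,0,0,-0.0224,0.0382,0,0],[0,0,0,-0.0223,0.0385,0,0],[0,0,0,0,0,0.04,0],[0,0,0,0,0,0.025,0],[0,0,0,0,0,0,0],[0,0,0,0,0,0,0]]]'
python3 - <<'E'
from h import *
d=0
for _ in range(4):
    s=r.sense();cams.capture('wrist');R=s['ee_rot'];d=d+R.T@(np.array([.4634,-.3533,.0568])-s['tcp_pos'])/4
print(d,s['wrist_force'])
save('x',cams.capture('wrist'),'hole')
E
```

```text
time_s: 21.35
tcp_pos: [0.4638, -0.3538, 0.122]
ee_rot: [[0.945, 0.326, -0.0], [0.326, -0.945, -0.001], [-0.001, 0.001, -1.0]]
wrist_force: [1.1, -0.2, -1.1]
gripper_width: 0.147
gripper_force: 30.0
[-0.00087255 -0.0009236   0.06627226] [ 0.78131698 -0.46608429 -0.51134028]
```

```bash
python3 -m handwheel '[[[0,0,0,-0.0006,-0.0006,0.015,0],[0,0,0,0,0,0.01,0],[0,0,0,0,0,0.005,0],[0,0,0,0,0,0.005,0],[0,0,0,0,0,0.005,0],[0,0,0,0,0,0,0],[0,0,0,0,0,0,0]]]'
python3 -m handwheel '[[[0,0,0,0,0,0.006,0],[0,0,0,0,0,0.006,0],[0,0,0,0,0,0.006,0],[0,0,0,0,0,0.003,0],[0,0,0,0,0,0,0],[0,0,0,0,0,0,0]]]'
```

```text
time_s: 22.3
tcp_pos: [0.4625, -0.353, 0.0819]
ee_rot: [[0.946, 0.325, 0.0], [0.325, -0.946, -0.0], [0.0, 0.0, -1.0]]
wrist_force: [0.2, 0.6, -1.1]
gripper_width: 0.15
gripper_force: 30.0
time_s: 22.9
tcp_pos: [0.4624, -0.353, 0.0607]
ee_rot: [[0.946, 0.326, -0.0], [0.326, -0.946, -0.0], [-0.0, 0.0, -1.0]]
wrist_force: [-0.4, 0.6, -1.0]
gripper_width: 0.143
gripper_force: 30.0
```

No force, and the blade is well down the hole. I'll seat the collar.

```bash
python3 -m handwheel '[[[0,0,0,0,0,0.0015,0],[0,0,0,0,0,0.0015,0],[0,0,0,0,0,0.0005,0],[0,0,0,0,0,0,0],[0,0,0,0,0,0,0]]]'
```

```text
time_s: 23.4
tcp_pos: [0.4624, -0.3529, 0.0573]
ee_rot: [[0.946, 0.325, 0.0], [0.325, -0.946, -0.0], [0.0, 0.0, -1.0]]
wrist_force: [-0.3, 0.3, -1.5]
gripper_width: 0.149
gripper_force: 30.0
```

```bash
python3 -m handwheel '[[[0,0,0,0,0,0.0005,0],[0,0,0,0,0,0,0],[0,0,0,0,0,0,0]]]'
python3 -m handwheel '[[[0,0,0,0,0,0.0005,0],[0,0,0,0,0,0,0],[0,0,0,0,0,0,0]]]'
```

```text
time_s: 23.7
tcp_pos: [0.4624, -0.3529, 0.0568]
ee_rot: [[0.946, 0.325, 0.0], [0.325, -0.946, -0.0], [0.0, 0.0, -1.0]]
wrist_force: [0.1, -0.4, -0.5]
gripper_width: 0.141
gripper_force: 30.0
time_s: 24.0
tcp_pos: [0.4624, -0.3529, 0.0567]
ee_rot: [[0.946, 0.326, 0.0], [0.326, -0.946, -0.0], [0.0, 0.0, -1.0]]
wrist_force: [-1.1, 1.1, 4.1]
gripper_width: 0.15
gripper_force: 30.0
```

Seated: contact force on the collar at the original height. I'll release and retreat upward.

```bash
python3 -m handwheel '[[[0,0,0,0,0,-0.0003,0.045],[0,0,0,0,0,0,0.045],[0,0,0,0,0,0,0.045],[0,0,0,0,0,0,0.045],[0,0,0,0,0,-0.02,0.045],[0,0,0,0,0,-0.035,0.045],[0,0,0,0,0,-0.04,0.045],[0,0,0,0,0,-0.04,0.045],[0,0,0,0,0,-0.03,0.045],[0,0,0,0,0,0,0.045],[0,0,0,0,0,0,0.045]]]'
python3 - <<'E'
from h import *
s=r.sense();im=cams.capture('wrist');save('x',im,'end_w')
R=s['ee_rot'];p=s['tcp_pos'];print(p)
h=cv2.cvtColor(im,cv2.COLOR_RGB2HSV)
# handle: dark/medium brown on block
u,v=map(int,proj('wrist',[.4634,-.3525,.094],s));print(u,v)
g=im[v-25:v+25:3,u-20:u+20:2];print((g.astype(int).mean(2)).astype(int))
t=cams.capture('top');save('x',t,'end_top');t0=cv2.cvtColor(cv2.imread('pics/top0.png'),4)
d=cv2.absdiff(t,t0).max(2)>60
n,l,st,c=cv2.connectedComponentsWithStats(cv2.morphologyEx(d.astype('uint8'),2,np.ones((3,3))))
print([(x[:5].tolist()) for x in st[1:] if x[4]>15])
sc=cams.capture('scene');save('x',sc,'end_sc');s0=cv2.cvtColor(cv2.imread('pics/scene0.png'),4);d=cv2.absdiff(sc,s0).max(2)>60
n,l,st,c=cv2.connectedComponentsWithStats(cv2.morphologyEx(d.astype('uint8'),2,np.ones((3,3))))
print([(x[:5].tolist()) for x in st[1:] if x[4]>15]);print(np.abs(sc[245:285,185:225].astype(int)-s0[245:285,185:225]).max(2).mean())
E
```

```text
time_s: 25.1
tcp_pos: [0.4624, -0.3527, 0.2219]
ee_rot: [[0.946, 0.325, 0.001], [0.325, -0.946, 0.0], [0.001, 0.0, -1.0]]
wrist_force: [-0.9, 0.1, -0.9]
gripper_width: 0.518
gripper_force: 0.0
[ 0.46236803 -0.35274682  0.2219286 ]
321 189
[[180 182 183 178 179 183 178 180 155 127 107 129 133 130 128 128 130 132
  127 179]
 [181 183 182 176 179 182 179 148  48  38  38  38  57 126 129 127 130 132
  135 187]
 [180 181 180 178 182 176 115  60  37  39  39  37  36 103 128 127 132 130
  180 192]
 [181 184 179 179 181 134 190  84  50  53  54  48  43 119 150 126 132 142
  189 193]
 [182 182 179 181 180 201 201 110 113 112 107 102  86  99 157 148 134 184
  190 196]
 [182 183 179 180 197 210 205 109 110 106 100 100  95  99 157 156 153 191
  191 199]
 [182 181 179 180 200 206 200  97  95 103 108 114  97  97 154 219 197 191
  195 201]
 [183 182 179 182 189 207 197 100 109 114 112 108  95  96 169 222 195 191
  194 201]
 [183 180 179 183 183 188 203 108 112 112 108 105  95 102 206 200 194 192
  199 202]
 [184 180 181 184 181 179 177 100 109 112 108 108  97 130 196 198 193 195
  200 204]
 [204 202 2
[... 1280 characters left out ...]
 [286, 42, 7, 5, 23], [177, 55, 50, 14, 290], [146, 65, 16, 6, 54], [187, 73, 42, 47, 847], [154, 85, 39, 42, 1010], [125, 87, 98, 137, 6120], [226, 96, 10, 8, 56], [216, 103, 11, 5, 39], [374, 109, 96, 42, 1488], [205, 111, 4, 5, 18], [374, 129, 3, 6, 18], [373, 137, 3, 6, 18], [265, 140, 15, 15, 96], [306, 147, 10, 6, 52], [320, 153, 91, 35, 1202], [253, 165, 11, 5, 39], [292, 175, 29, 21, 333], [378, 226, 11, 5, 39], [425, 299, 8, 13, 41], [434, 302, 7, 8, 30], [419, 318, 4, 6, 19], [429, 322, 9, 15, 61], [424, 340, 5, 8, 26], [417, 353, 6, 7, 21], [270, 373, 4, 5, 18], [407, 373, 4, 5, 17], [404, 379, 5, 6, 25], [282, 382, 6, 5, 21], [387, 384, 7, 10, 43], [297, 392, 7, 5, 27]]
17.820625
```

Run:
```python
from h import *
for f in('scene0','end_sc'):
    h=cv2.cvtColor(cv2.imread(f'pics/{f}.png')[180:210,318:352],cv2.COLOR_BGR2HSV)
    m=((h[...,0]>18)&(h[...,0]<36)&(h[...,1]>130)&(h[...,2]>90)).astype('uint8')
    e=cv2.fitEllipse(cv2.convexHull(max(cv2.findContours(m,0,1)[0],key=cv2.contourArea)));print(f,e)
for z in(.093,.089):print(proj('scene',[.5726,-.0304,z]))
```

```text
scene0 ((15.330347061157227, 14.048501968383789), (13.846542358398438, 18.03215789794922), 94.74981689453125)
end_sc ((15.243550300598145, 15.157500267028809), (13.575071334838867, 18.279375076293945), 91.18146514892578)
(np.float64(332.95464583784457), np.float64(192.2376641894823))
(np.float64(332.9019244781151), np.float64(193.47247221831552))
```

The latch sits about 1.1 px lower in the scene view, which is about 3.6 mm, so the lid is held down. Everything is in place and I'm handing in.

```bash
python3 -c "
from station import r;print(r.finish_job())"
```

```text
the job is handed in; nothing more can be done
None
```

The latch is turned clockwise to its stop with about 10 N of press and holds the lid about 3.6 mm lower than before; the key stands back in its hole, I touched nothing else, and the job was handed in at about 25 s without a verdict shown.

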